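# Pack the hanging foot of a balance slab by feel

### The job

The stone slab under the balance rocks because its near left foot hangs a few millimetres short of the desk. By feel, without forcing anything, find the thickest of the three packers that slides in along the desk beneath that foot, and leave it there flat on the desk with the whole foot over its blade. Leave the other two lying flat on the desk clear of the foot, and disturb nothing else.

Things in the scene. Friction and masses are not known exactly. Their poses are not given: they have to be found in the camera images.
- slab: Heavy grey stone slab, 250 (x) by 190 (y) by 36 mm, on four round screw feet; it carries a white balance and does not move. Its underside is 28 mm, its top 64 mm above the desk; the balance begins 40 mm behind the near edge and is 125 mm high over the desk. Origin: on the desk under its centre; +x away from the robot (turned by up to 0.16 rad), +y left, z up.
- foot_axis (a point): Point on the desk below the centre of the near left foot, the short one (slab x = -95, y = +70 mm; 30 mm behind the near edge). This foot is a pad 30 mm across, 8 mm high, flat below, square-rimmed; it hangs 4.5 to 10 mm above the desk. How much differs each time, is not measured and must be felt. Desk, packers and foot are hard: pressed together they give about 0.04 mm per N.
- microscope: Fixed tall microscope at the right. It and its eyepieces, which overhang the desk towards the robot, fill x 0.25 to 0.85 m, y -0.28 to -0.6 m: keep the arm clear. A monitor stands at the left rear (x over 0.60 m, y 0 to 0.32 m).
- packer_1: Packer 1: aluminium blade 120 mm long (x), 40 mm wide (y), 4 mm thick, with one drilled hole (a dark spot); 60 to 130 g. At its tail (x = -60 to -50 mm) a tab stands up to grip it by: 10 mm thick along x, 30 mm wide along y, top 42 mm above the desk. The plain tip, x = +60 mm, goes under the foot first. Origin: underside, middle of length and width; z up. It starts flat on the desk, tail towards the robot.
- packer_2: Packer 2: aluminium blade 120 mm long (x), 40 mm wide (y), 6 mm thick, with two drilled holes (dark spots); 60 to 130 g. At its tail (x = -60 to -50 mm) a tab stands up to grip it by: 10 mm thick along x, 30 mm wide along y, top 42 mm above the desk. The plain tip, x = +60 mm, goes under the foot first. Origin: underside, middle of length and width; z up. It starts flat on the desk, tail towards the robot.
- packer_3: Packer 3: aluminium blade 120 mm long (x), 40 mm wide (y), 8 mm thick, with three drilled holes, dark spots,; 60 to 130 g. At its tail (x = -60 to -50 mm) a tab stands up to grip it by: 10 mm thick along x, 30 mm wide along y, top 42 mm above the desk. The plain tip, x = +60 mm, goes under the foot first. Origin: underside, middle of length and width; z up. It starts flat on the desk, tail towards the robot.
- mouse: Bystander: dark computer mouse, 120 x 60 x 38 mm. Origin: middle of its underside.
- notebook: Bystander: purple spiral notebook, 148 x 109 x 14 mm, lying flat. Origin: middle of its underside.
- eraser: Bystander: small eraser, 19 x 40 x 12 mm, on the notebook. Origin: middle of its underside.
- tape: Bystander: roll of pale tape lying flat, 62 mm across, 19 mm high. Origin: middle of its underside.
- cover_box: Bystander: small square box, 35 x 35 x 22 mm. Origin: middle of its underside.
- tweezers: Bystander: steel tweezers lying flat, 124 mm long. Origin: middle of its underside.
- marker: Bystander: slim marker pen lying flat, 131 mm long. Origin: middle of its underside.
- jar: Bystander: glass staining jar with lid, 55 mm across, 84 mm high. Origin: middle of its underside.

How it is judged:
By the outcome, as a careful person would: the job done as asked, in the order asked, and still so for the second after the job is handed in, with the robot touching nothing.
It also fails if it takes over 72 s, if anything falls off the work surface, if the arm or the gripper's body presses on something with over 40 N, if the wrist force passes 120 N, or if a joint passes its speed limit or range.

### The arm

A 7-joint arm with a two-finger parallel gripper is mounted at the origin on a cart in front of the work surface, level with it; the furniture and walls round the work are solid. World frame = base frame: x ahead of the robot, y to its left, z up, the work surface at z = 0. Lengths are in m, angles in degrees, forces in N, time in s.
With the tool pointing down it reaches from about 0.35 to 0.775 m from the base axis. Payload 3.1 kg.
Tool frame: the origin (TCP) lies on the centre line of the jaws, within the pads' length; the fingertips stand 17 mm ahead of it and the grasp point (between the pads) lies 2 mm behind it (robot.tip_reach is the distance from the TCP to the fingertips, in m); z points along the fingers, y is the direction in which the jaws open and shut (so a half turn about z gives the same grasp; the last joint's range is limited). The gripper opens to 85 mm and grips with 20 to 120 N. Pads are 22 mm wide; open, the fingers measure 114 mm over their backs; the gripper's body (76 mm by 85 mm) begins 54 mm behind the grasp point. The pads swing forward as they close: fully open they stand 13 mm farther back than shut.
Start: joints at [-68.509, 17.813, 0.802, 86.603, -0.252, 75.585, -1.558], TCP at [0.223, 0.503, 0.248] pointing down, gripper open.
Joint ranges: [-154.91, 154.91], [-16.99, 109.72], [-72.82, 74.43], [7.12, 147.25], [-82.49, 262.49], [11.32, 116.49], [-174.64, 174.64]. Speed limits (degrees/s): [159.86, 159.86, 180, 180, 180, 180, 180].

### API

Orientations are given as [roll, pitch, yaw] about the fixed x, y, z axes, in that order (R = Rz(yaw) Ry(pitch) Rx(roll)).
In Python, from station import robot, fingers, vision, workorder, recognise gives the robot as it stands. Calls block until the motion is done:
- robot.move_to(position, orientation): joint-space move of the TCP to a pose.
- robot.line_to(position, orientation=None, velocity=0.15, f_stop=None): straight line of the TCP; orientation=None keeps the orientation; velocity is the mean speed in m/s. With f_stop (N) it stops when the force on the tool has changed by that much, and returns True; else False.
- robot.move_j(angles): joint-space move.
- fingers.gripper_to(opening, force=None): opening from 0.0 (shut) to 1.0 (fully open); force is the grip in N (None keeps the last); returns when the fingers have stopped.
- robot.pause(seconds).
- robot.inverse_kinematics(position, orientation): joint angles nearest the present ones, or None.
- vision.grab_frame(name): name is "scene" or "top"; returns the picture (480x640x3 uint8, red, green, blue); there is no depth.
- vision.calibration(name): a dict with "mtx" (3x3 intrinsics, pixels), "extrinsics" (4x4, takes a point from world to camera coordinates). Camera axes: x right, y up, looking along -z (the intrinsics and any distortion apply to the point x, -y, -z); pixel columns grow to the right and rows downward; lengths in m; the calibration is good to about 2 mm. A picture is of the moment at which its call begins. calibration takes no time and is no camera call.
A pose or a line that the arm cannot do raises robot.PlanningError and nothing moves.
- workorder.close_job(): hands the job in, once; it reports no verdict.
Trained networks look in the newest picture that a camera, given by its name, has taken for a name from the list of things; names that differ only in an ending like _2 or _b are one class to them, and where a whole thing is asked for, a point or a joint stands for the part that bears it (a point fixed in the world has none). Each returns a list of dicts, best first, with "p" (0 to 1); they miss things now and then, are a little off and sometimes report something else, mostly with a low value. They report only what shows in the picture. A call takes as long as a camera call.
- recognise(label, camera): "rect" ([centre column, centre row, width, height] in pixels, round what is visible of it).
Readings, each from a call of its own:
- robot.current_time_s(): time.
- robot.current_joint_positions(): joint angles.
- robot.current_dq(): joint speeds.
- robot.current_joint_torque(): joint torques, N m.
- robot.current_tool_pos(): TCP position.
- robot.current_eef_rot(): TCP orientation.
- robot.current_contact_force(): force on the tool from outside, world axes, zero at the start.
- robot.current_torque(): the same for the moment, N m.
- robot.current_finger_gap(): opening from 0.0 (shut) to 1.0 (fully open).
Only numpy, scipy, OpenCV 4.12 (cv2) and the standard library are available. Lean on these libraries where they do the work, as an engineer would, in place of code of your own. Each camera call takes 0.05 s, during which the arm holds its last target.

## Working session

There is one attempt and no reset: what is moved stays moved. The work goes in short steps, each a Python script; the robot and the scene stay as the last script left them, time stands still between calls to the robot, and variables do not carry over. Pictures are saved under pics/ and viewed, and the job is handed in when it is done.

```bash
ls; mkdir -p pics; python3 - <<'E'
from station import robot, fingers, vision, workorder, recognise
import cv2
for n in ["scene","top"]:
    im=vision.grab_frame(n); cv2.imwrite(f"pics/{n}0.png",im[:,:,::-1])
    c=vision.calibration(n); print(n,c)
    for l in ["packer_1","slab","foot_axis"]:
        try: print(l,[(r["rect"],round(r["p"],2)) for r in recognise(l,n)])
        except Exception as e: print(l,e)
print(robot.current_time_s())
E
```

```text
pics
scene {'mtx': array([[555.40528321,   0.        , 323.83563722],
       [  0.        , 555.40528321, 236.61200034],
       [  0.        ,   0.        ,   1.        ]]), 'extrinsics': array([[ 0.54184682, -0.8404657 , -0.00440758, -0.30534478],
       [ 0.63920535,  0.40867822,  0.65145886, -0.35783482],
       [-0.54572755, -0.35580826,  0.75867116, -1.0103417 ],
       [ 0.        ,  0.        ,  0.        ,  1.        ]])}
packer_1 [([222.3, 208.7, 38.8, 40.0], 0.92), ([271.9, 225.8, 37.9, 41.3], 0.81), ([251.5, 210.7, 39.2, 35.3], 0.74), ([334.0, 210.5, 25.3, 23.0], 0.28)]
slab [([408.0, 211.5, 111.7, 107.8], 0.86)]
foot_axis [([408.3, 210.9, 110.0, 106.5], 0.91)]
top {'mtx': array([[608.18791128,   0.        , 319.1398584 ],
       [  0.        , 608.18791128, 237.02889587],
       [  0.        ,   0.        ,   1.        ]]), 'extrinsics': array([[ 0.00361039, -0.99998091,  0.00501383, -0.02773537],
       [ 0.97990004,  0.00453785,  0.19943752, -0.56511032],
       [-0.19945646,  0.004193  ,  0.97989772, -1.36052054],
       [ 0.        ,  0.        ,  0.        ,  1.        ]])}
packer_1 [([264.1, 262.7, 20.4, 53.2], 0.78), ([205.2, 269.1, 16.5, 51.4], 0.67), ([230.7, 251.6, 13.8, 48.5], 0.58)]
slab [([380.1, 179.0, 80.5, 106.8], 0.71)]
foot_axis [([378.0, 181.1, 84.2, 106.2], 0.63)]
0.4
```

View pics/scene0.png

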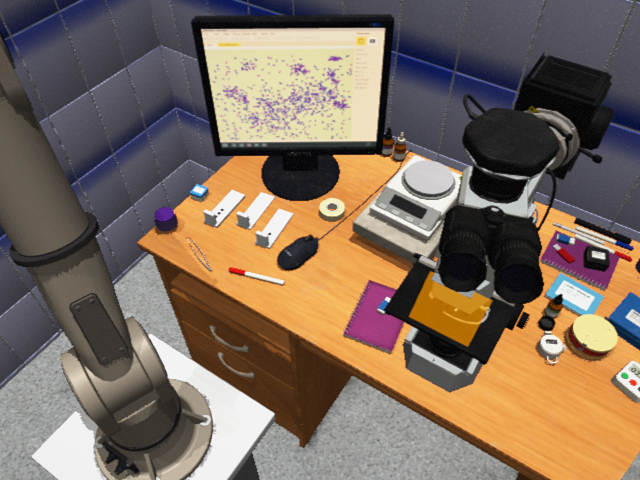

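View pics/top0.png

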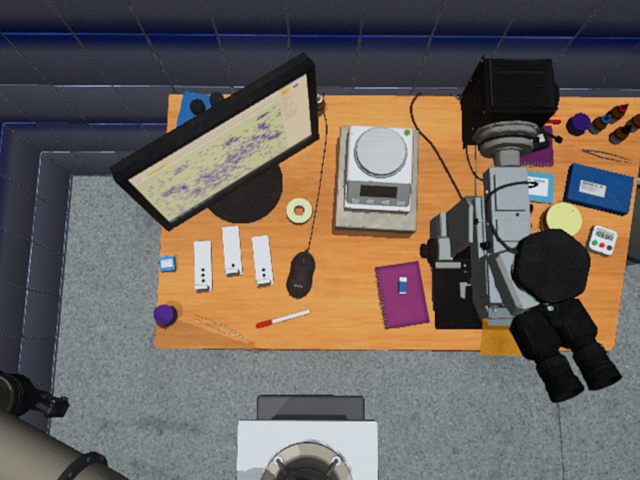

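```bash
python3 - <<'E'
import cv2
a=cv2.imread("pics/top0.png")[120:310,180:440]
cv2.imwrite("pics/topc.png",cv2.resize(a,None,fx=3,fy=3,interpolation=cv2.INTER_CUBIC))
a=cv2.imread("pics/scene0.png")[150:290,180:480]
cv2.imwrite("pics/scenec.png",cv2.resize(a,None,fx=2.66,fy=2.66,interpolation=cv2.INTER_CUBIC))
a=cv2.imread("pics/top0.png")[225:305,185:305]
cv2.imwrite("pics/topd.png",cv2.resize(a,None,fx=6,fy=6,interpolation=cv2.INTER_CUBIC))
E
```

```text
(no output)
```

View pics/topc.png

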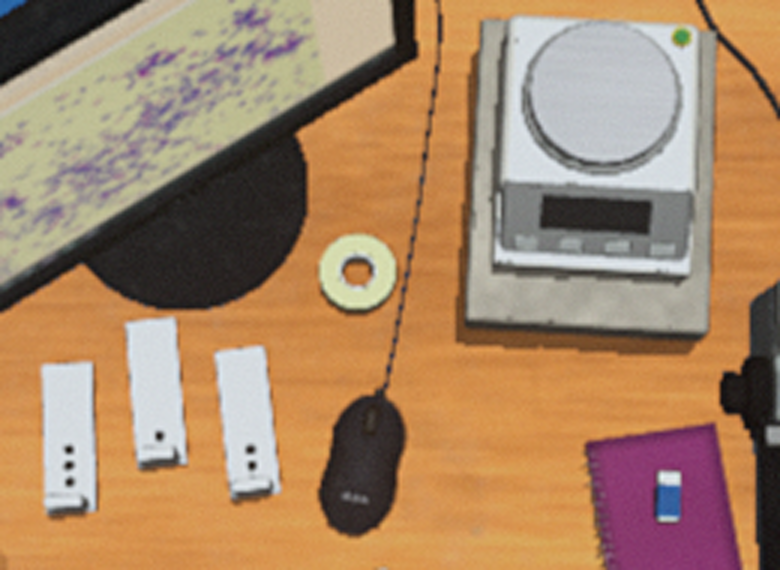

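View pics/scenec.png

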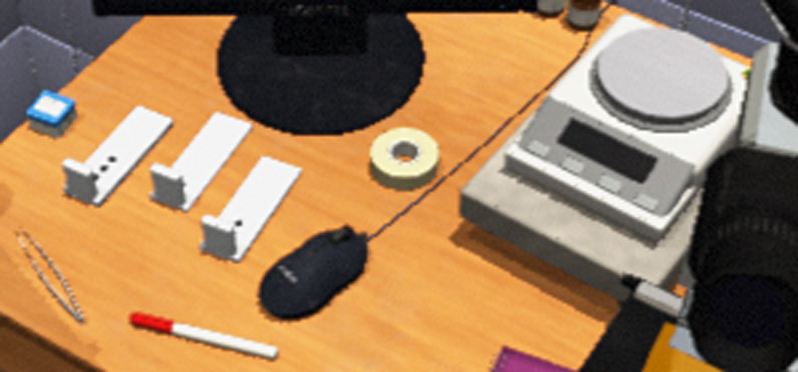

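View pics/topd.png

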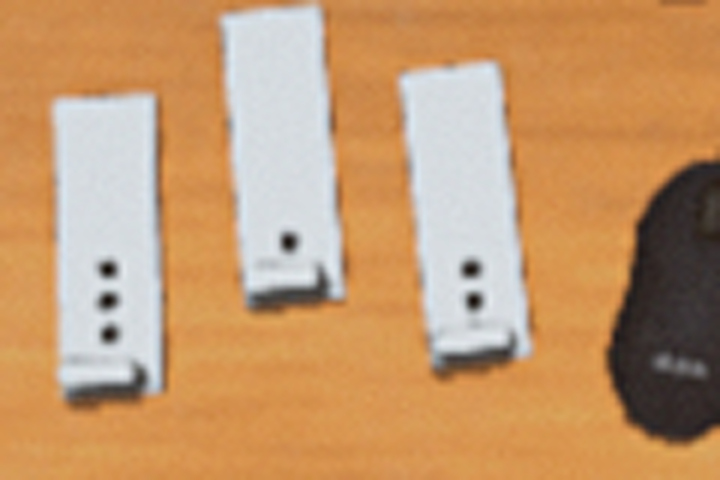

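The three-, one- and two-hole packers sit at about (203,266), (232,251) and (263,262) in the top view. The slab's near edge runs from about (336,228) to (416,231). Next I fit poses.

```bash
cat > h.py <<'E'
import numpy as np, cv2
from scipy.optimize import least_squares
from station import robot, fingers, vision, workorder, recognise
def proj(P,n="top"):
    c=vision.calibration(n); P=np.atleast_2d(P); p=(c["extrinsics"]@np.c_[P,np.ones(len(P))].T)[:3]
    q=c["mtx"]@np.array([p[0],-p[1],-p[2]]); return (q[:2]/q[2]).T
def unproj(uv,z,n="top"):
    c=vision.calibration(n); E=c["extrinsics"];R=E[:3,:3]; C=-R.T@E[:3,3]
    uv=np.atleast_2d(uv); d=np.linalg.solve(c["mtx"],np.c_[uv,np.ones(len(uv))].T)
    d=R.T@np.array([d[0],-d[1],-d[2]]); s=(z-C[2])/d[2]; return (C[:,None]+d*s).T
def rot(a): return np.array([[np.cos(a),-np.sin(a)],[np.sin(a),np.cos(a)]])
E
python3 - <<'E'
from h import *
im=cv2.imread("pics/top0.png").astype(np.int32)
b,g,r=im[...,0],im[...,1],im[...,2]
white=((b>130)&(abs(r-b)<60)).astype(np.uint8)
for k,(cx,cy,t) in {"p3":(203,266,.008),"p1":(232,251,.004),"p2":(263,262,.006)}.items():
    m=np.zeros_like(white); m[cy-32:cy+32,cx-14:cx+14]=white[cy-32:cy+32,cx-14:cx+14]
    ys,xs=np.nonzero(m)
    # rows of blade: fit left, right edges with subpixel from blue channel
    cnt=max(cv2.findContours(m,cv2.RETR_EXTERNAL,cv2.CHAIN_APPROX_NONE)[0],key=cv2.contourArea)
    rr=cv2.minAreaRect(cnt); bp=cv2.boxPoints(rr); print(k,rr)
    print(np.round(unproj(bp,t)[:,:2],4).tolist())
for cam,pts,z in [("top",[(335.7,228.3),(416,231)],.064),("top",[(340.3,127),(418.5,129)],.064)]:
    print(np.round(unproj(pts,z,cam),4).tolist())
E
```

```text
p3 ((202.5, 265.0), (50.0, 17.0), 90.0)
[[0.5665, 0.2757], [0.5667, 0.2348], [0.446, 0.2301], [0.4458, 0.2703]]
p1 ((231.5207061767578, 250.248291015625), (48.91379165649414, 17.107370376586914), 85.2363510131836)
[[0.6008, 0.2126], [0.6045, 0.1714], [0.4853, 0.1581], [0.4817, 0.1987]]
p2 ((261.96343994140625, 260.1707458496094), (49.58375549316406, 17.116886138916016), 83.6598129272461)
[[0.5762, 0.1396], [0.5811, 0.0987], [0.4614, 0.0832], [0.4567, 0.1235]]
[[0.5847, -0.0638, 0.064], [0.5791, -0.2506, 0.064]]
[[0.8344, -0.0754, 0.064], [0.8304, -0.2637, 0.064]]
```

```bash
python3 - <<'E'
import cv2
a=cv2.imread("pics/top0.png")
cv2.imwrite("pics/sl.png",cv2.resize(a[185:245,325:425],None,fx=8,fy=8,interpolation=cv2.INTER_NEAREST))
a=cv2.imread("pics/scene0.png")
cv2.imwrite("pics/sl2.png",cv2.resize(a[195:275,345:450],None,fx=7,fy=7,interpolation=cv2.INTER_NEAREST))
E
```

```text
(no output)
```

View pics/sl.png

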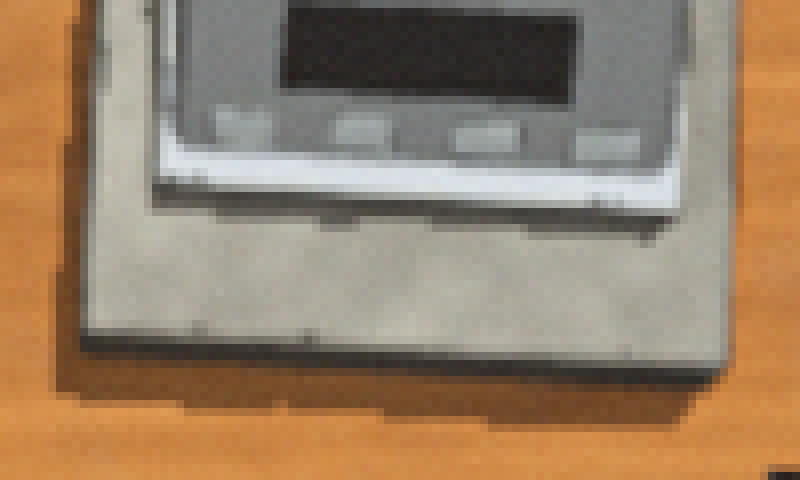

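View pics/sl2.png

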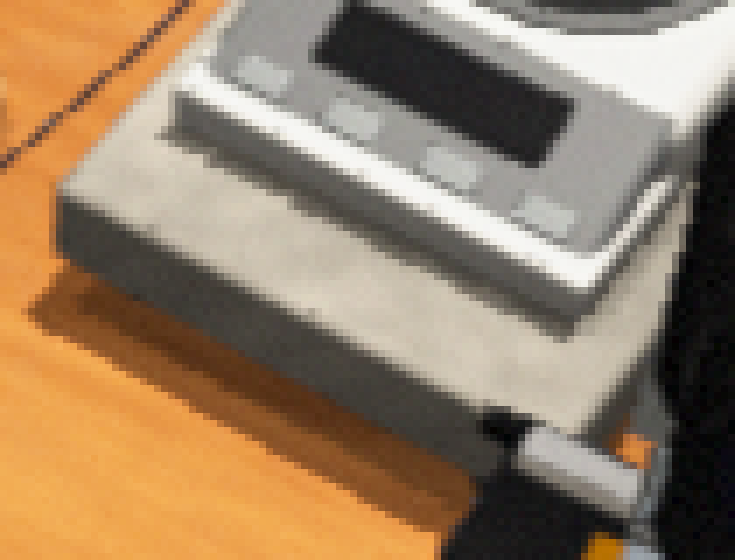

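```bash
python3 - <<'E'
from h import *
im=cv2.imread("pics/top0.png").astype(np.float32)
# subpixel slab edges: near edge (brightness drop downward), cols 340..410
g=cv2.GaussianBlur(im.mean(2),(0,0),.6)
sat=cv2.GaussianBlur(im[...,2]-im[...,0],(0,0),.6)
near=[];
for c in range(340,410,3):
    col=g[222:238,c]; d=np.diff(col); k=int(d.argmin()); 
    w=-np.minimum(d[max(0,k-1):k+2],0); near.append((c,222.5+max(0,k-1)+(w*np.arange(len(w))).sum()/w.sum()))
near=np.array(near)
left=[];right=[]
for r in range(135,222,4):
    row=sat[r,328:350]; d=-np.diff(row); k=int(d.argmax()); w=np.maximum(d[max(0,k-1):k+2],0); left.append((328.5+max(0,k-1)+(w*np.arange(len(w))).sum()/w.sum(),r))
    row=sat[r,408:426]; d=np.diff(row); k=int(d.argmax()); w=np.maximum(d[max(0,k-1):k+2],0); right.append((408.5+max(0,k-1)+(w*np.arange(len(w))).sum()/w.sum(),r))
def fit(pts):
    P=unproj(np.array(pts),.064)[:,:2]
    l=cv2.fitLine(P.astype(np.float32),cv2.DIST_HUBER,0,1e-5,1e-6).ravel(); 
    n=np.array([-l[1],l[0]]); print(l, "resid mm",np.abs((P-l[2:])@n).max()*1e3); return P
N=fit(near);L=fit(left);Rr=fit(right)
def res(p):
    f=lambda P:(P-p[:2])@rot(p[2])
    return np.r_[f(N)[:,0]+.125,f(L)[:,1]-.095,f(Rr)[:,1]+.095]*1e3
s=least_squares(res,[.7,-.16,0],loss="soft_l1"); print(s.x,np.abs(s.fun).max(), [np.round(np.mean(a),2) for a in np.split(s.fun,[len(N),len(N)+len(L)])])
x,y,a=s.x
F=s.x[:2]+rot(a)@[-.095,.07]; print("foot",F)
# check in scene cam: slab top near-left corner
cs=np.c_[(s.x[:2]+(rot(a)@np.array([[-.125,.095],[-.125,-.095],[.125,.095],[.125,-.095]]).T).T),[.064]*4]
print(proj(cs,"scene"),proj(cs))
for n in ["mouse","tape","notebook","marker","cover_box","jar"]:
    r=recognise(n,"top") 
    if r: u=r[0]["rect"]; print(n,np.round(u,0),np.round(unproj([[u[0]-u[2]/2,u[1]+u[3]/2],[u[0]+u[2]/2,u[1]-u[3]/2]],.0)[:,:2],3).tolist())
E
```

```text
[ 0.05401206  0.9985403   0.5852556  -0.15271375] resid mm 0.8420715866710158
[ 0.99877566 -0.0494687   0.7192     -0.06211986] resid mm 6.154793738922543
[ 0.9986169  -0.05257741  0.7105059  -0.25730577] resid mm 0.48719251208253306
[ 0.70994003 -0.16092795 -0.05631428] 6.536482270494318 [np.float64(-0.01), np.float64(3.73), np.float64(-1.19)]
foot [ 0.61903055 -0.08569188]
[[351.95687391 220.26663754]
 [425.41725716 258.64314436]
 [407.89844098 160.53822094]
 [477.1674901  191.7867257 ]] [[333.64156786 225.85930791]
 [415.20168991 230.72456368]
 [339.36110602 124.773391  ]
 [418.15025567 129.38070357]]
mouse [301. 274.  27.  47.] [[0.43, 0.049], [0.545, -0.015]]
tape [300. 212.  27.  26.] [[0.608, 0.054], [0.673, -0.01]]
notebook [403. 294.  52.  70.] [[0.355, -0.162], [0.523, -0.291]]
marker [283. 318.  57.  18.] [[0.359, 0.125], [0.403, -0.008]]
cover_box [166. 266.  20.  16.] [[0.485, 0.364], [0.525, 0.317]]
jar [166. 315.  25.  20.] [[0.363, 0.363], [0.411, 0.307]]
```

```bash
cat > fitp.py <<'E'
from h import *
def silh(p,t,S=8,x0=0,y0=0,w=64,h=90):
    m=np.zeros((h*S,w*S),np.float32)
    def add(b):
        P=np.array([[x,y] for x in b[0] for y in b[1]]); P=P@rot(p[2]).T+p[:2]
        P=np.vstack([np.c_[P,np.full(4,z)] for z in b[2]])
        uv=(proj(P)-[x0,y0]+.5)*S
        cv2.fillConvexPoly(m,np.round(cv2.convexHull(uv.astype(np.float32))*16).astype(np.int32),1.0,shift=4)
    add(((-.06,.06),(-.02,.02),(0,t))); add(((-.06,-.05),(-.015,.015),(0,.042)))
    return cv2.resize(m,(w,h),interpolation=cv2.INTER_AREA)
def fitpk(im,p0,t):
    u=proj([[p0[0],p0[1],0]])[0]; x0,y0=int(u[0])-32,int(u[1])-45
    sat=im[y0:y0+90,x0:x0+64]; sat=sat[...,2]-sat[...,0]
    o=cv2.GaussianBlur(np.clip((110-sat)/100,0,1),(0,0),1)
    from scipy.optimize import minimize
    def f(q):
        p=[p0[0]+q[0]/1e3,p0[1]+q[1]/1e3,p0[2]+q[2]/50]
        s=cv2.GaussianBlur(silh(p,t,x0=x0,y0=y0),(0,0),1)
        k=cv2.dilate((s>.02).astype(np.uint8),np.ones((5,5)))>0
        mask[:]=k; return ((s-o)**2)[k].sum()
    mask=np.zeros((90,64),bool)
    r=minimize(f,[0,0,0],method="Nelder-Mead",options=dict(initial_simplex=[[0,0,0],[4,0,0],[0,4,0],[0,0,4]],maxiter=200))
    return np.array([p0[0]+r.x[0]/1e3,p0[1]+r.x[1]/1e3,p0[2]+r.x[2]/50]),r.fun
E
python3 - <<'E'
from fitp import *
import json
im=cv2.imread("pics/top0.png").astype(np.float32)
s=im[...,2]-im[...,0]; print("desk",s[300,240],"blade",s[260,203])
G={"3":([.506,.253,.02],.008),"1":([.543,.185,.1],.004),"2":([.519,.111,.12],.006)}
out={}
for k,(p,t) in G.items():
    q,c=fitpk(im,p,t); out[k]=q.tolist(); print(k,np.round(q,4),round(c,2))
json.dump(out,open("packs.json","w"))
from h import *
F=np.array([.6188,-.0872]);ex=np.array([.99857,-.05347])
for nm,P,yaw in [("p"+k,np.array(v[:2])+rot(v[2])@[-.055,0],np.degrees(v[2])) for k,v in out.items()]+[("fin",F-ex*.08,-3.06),("stage",F-ex*.16,-3.06)]:
    for y in (yaw+90,yaw-90):
        for z in (.03,.11):
            j=robot.inverse_kinematics([*P,z],[180,0,y]); print(nm,np.round(P,3),round(y,1),z,None if j is None else np.round(j,0))
print(robot.current_eef_rot(),robot.current_time_s())
E
```

```text
desk 135.0 blade -10.0
3 [0.5054 0.2532 0.0707] 0.84
1 [0.5425 0.1854 0.1109] 8.26
2 [0.5188 0.1114 0.1322] 0.73
p3 [0.45  0.249] 94.1 0.03 [-47.  28.  20. 108. -13.  46. -15.]
p3 [0.45  0.249] 94.1 0.11 [-47.  22.  21. 104.  -9.  56. -19.]
p3 [0.45  0.249] -85.9 0.03 [-25.  28.  -8. 107.   5.  46. 149.]
p3 [0.45  0.249] -85.9 0.11 [-27.  21.  -5. 103.   2.  56. 151.]
p1 [0.488 0.179] 96.4 0.03 [-41.  29.  25. 107. -16.  47.  -1.]
p1 [0.488 0.179] 96.4 0.11 [-42.  23.  26. 103. -12.  57.  -5.]
p1 [0.488 0.179] -83.6 0.03 [-19.  28.  -5. 106.   3.  46. 162.]
p1 [0.488 0.179] -83.6 0.11 [-21.  21.  -1. 102.   1.  56. 164.]
p2 [0.464 0.104] 97.6 0.03 [-36.  25.  27. 114. -16.  44.   8.]
p2 [0.464 0.104] 97.6 0.11 [-39.  18.  30. 110. -11.  55.   3.]
p2 [0.464 0.104] -82.4 0.03 [-16.  24.   2. 113.  -1.  43. 174.]
p2 [0.464 0.104] -82.4 0.11 [ 32.  30. -62. 107.  30.  61. 146.]
fin [ 0.539 -0.083] 86.9 0.03 [-20.  34.  37. 104. -26.  51.  26.]
fin [ 0.539 -0.083] 86.9 0.11 [-24.  29.  42. 100. -22.  60.  23.]
fin [ 0.539 -0.083] -93.1 0.03 [ -36.   47.   64.  104.  -48.   62. -136.]
fin [ 0.539 -0.083] -93.1 0.11 [ -36.   38.   65.  100.  -37.   67. -144.]
stage [ 0.459 -0.079] 86.9 0.03 [-29.  29.  46. 116. -29.  47.  32.]
stage [ 0.459 -0.079] 86.9 0.11 [-31.  20.  48. 112. -18.  56.  23.]
stage [ 0.459 -0.079] -93.1 0.03 [ -40.   38.   65.  116.  -43.   54. -135.]
stage [ 0.459 -0.079] -93.1 0.11 [ -42.   27.   65.  112.  -28.   59. -147.]
[1.79993430e+02 1.29894690e-03 1.56121859e+02] 0.7
```

```bash
cat > ops.py <<'E'
from h import *
import json,sys
F=np.array([.6188,-.0872]);YS=-.0535;ex=rot(YS)@[1,0]
PK={k:np.array(v) for k,v in json.load(open("packs.json")).items()}
ZG=.030
def tab(p): return np.array(p[:2])+rot(p[2])@[-.055,0]
def ori(a): return [180,0,float(np.degrees(a))+90]
def st(s):
    print(f"{robot.current_time_s():.2f}",s,"tcp",np.round(robot.current_tool_pos(),4),"F",np.round(robot.current_contact_force(),2),"gap",round(robot.current_finger_gap(),3),flush=True)
def pick(k):
    p=PK[k]; t=tab(p)
    robot.move_to([*t,.11],ori(p[2])); fingers.gripper_to(.45)
    robot.line_to([*t,ZG],velocity=.15); st("at tab")
    fingers.gripper_to(0.0,force=40); st("gripped")
def setdown(t,a):
    robot.line_to([*t,.11],ori(a),velocity=.25)
    robot.line_to([*t,ZG+.004],velocity=.15); robot.pause(.1); st("above desk")
    h=robot.line_to([*t,ZG-.004],velocity=.02,f_stop=3); st(f"down {h}")
STG=F-ex*.16
E
python3 - <<'E'
from ops import *
pick("3")
robot.line_to([*robot.current_tool_pos()[:2],.11],velocity=.2); st("lift")
im=vision.grab_frame("top"); cv2.imwrite("pics/t1.png",im[:,:,::-1])
im=vision.grab_frame("scene"); cv2.imwrite("pics/s1.png",im[:,:,::-1])
E
```

```text
3.28 at tab tcp [0.4511 0.2495 0.0305] F [0.83 0.17 0.25] gap 0.451
3.64 gripped tcp [0.4515 0.2499 0.0312] F [-0.82  0.37  3.96] gap 0.11
4.19 lift tcp [0.4507 0.2497 0.1093] F [ 0.31 -0.33 -0.59] gap 0.114
```

View pics/s1.png

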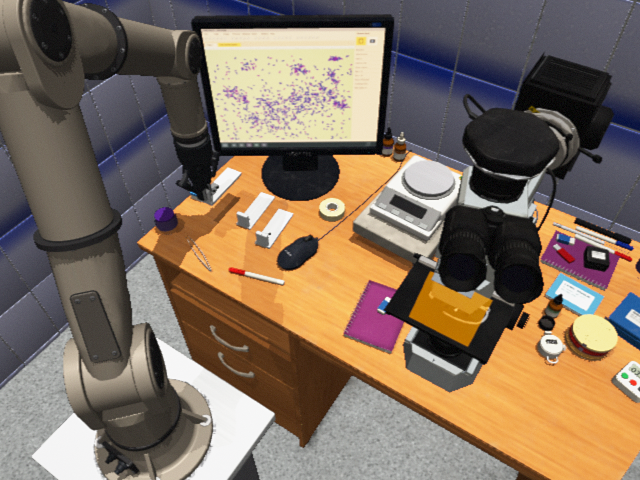

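The scene view shows packer 3's tab held in the jaws near (205,185). The other objects are undisturbed, so I take it to the staging point.

```bash
python3 - <<'E'
from ops import *
setdown(STG,YS)
z=robot.current_tool_pos()[2]
fingers.gripper_to(.25); st("open"); fingers.gripper_to(0.0,force=25); st("regrip")
im=vision.grab_frame("top"); cv2.imwrite("pics/t2.png",im[:,:,::-1])
im=vision.grab_frame("scene"); cv2.imwrite("pics/s2.png",im[:,:,::-1])
im=cv2.imread("pics/t2.png")[200:320,290:430]; cv2.imwrite("pics/t2c.png",cv2.resize(im,None,fx=5,fy=5,interpolation=cv2.INTER_CUBIC))
im=cv2.imread("pics/s2.png")[150:330,250:450]; cv2.imwrite("pics/s2c.png",cv2.resize(im,None,fx=3.3,fy=3.3,interpolation=cv2.INTER_CUBIC))
E
```

```text
6.52 above desk tcp [ 0.4601 -0.0786  0.0349] F [ 0.22 -0.41 -1.71] gap 0.102
6.82 down True tcp [ 0.4602 -0.0788  0.0311] F [-0.37  0.28  4.9 ] gap 0.107
7.09 open tcp [ 0.4588 -0.0785  0.0301] F [-0.13 -0.94  0.7 ] gap 0.252
7.33 regrip tcp [ 0.459  -0.0785  0.0301] F [-0.59 -0.13 -0.78] gap 0.114
```

View pics/t2c.png

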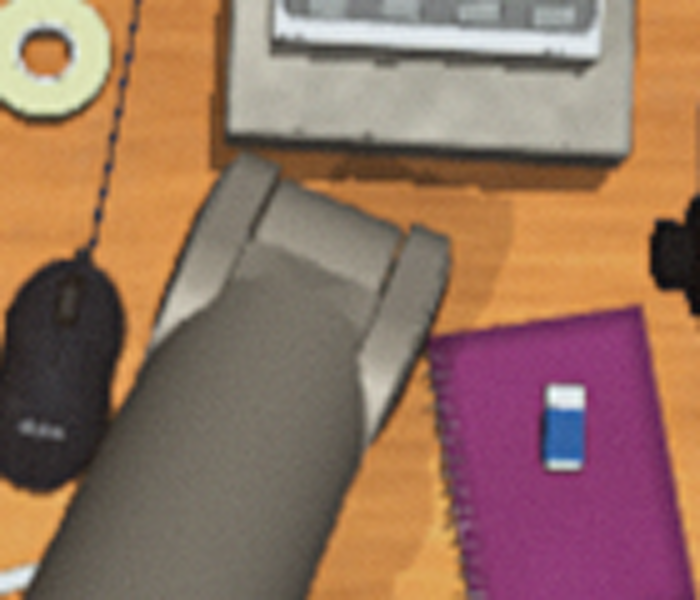

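View pics/s2c.png

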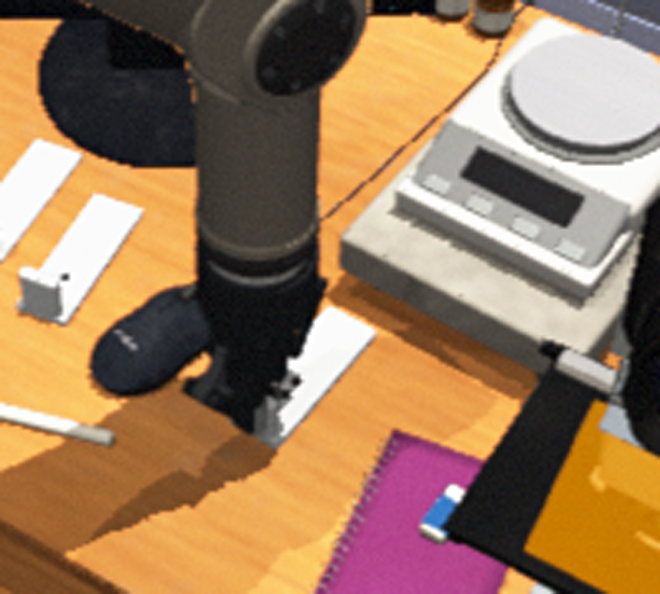

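```bash
python3 - <<'E'
from ops import *
P=unproj([[350.4,241.9],[363.7,250.1]],.008,"scene")[:,:2]; print(P, (P-F)@rot(YS))
t0=robot.current_tool_pos()
g=F-ex*.08
h=robot.line_to([*(g),t0[2]],velocity=.035,f_stop=5); st(f"slide {h}")
d=(robot.current_tool_pos()[:2]-F)@rot(YS); print("tip past axis mm",(d[0]+.115)*1e3,d[1]*1e3)
E
```

```text
[[ 0.5748373  -0.0664077 ]
 [ 0.57017256 -0.10490631]] [[-0.04501166  0.01841167]
 [-0.04761103 -0.0202813 ]]
9.88 slide False tcp [ 0.5388 -0.0829  0.0302] F [-1.19 -0.41  2.23] gap 0.111
tip past axis mm 34.92857524200541 0.007755987859953475
```

Packer 3 (8 mm), the thickest, slid in with no contact: about 1 N, well under the 5 N stop. I release it and check.

```bash
python3 - <<'E'
from ops import *
fingers.gripper_to(.35); st("open")
t=robot.current_tool_pos()
robot.line_to([*t[:2],.13],velocity=.12); st("up")
robot.move_to([.42,.12,.25],ori(0)); 
robot.move_j([-68.5,17.8,.8,86.6,-.25,75.6,-1.56]); robot.pause(.3); st("away")
for n in("top","scene"):
    im=vision.grab_frame(n); cv2.imwrite(f"pics/{n}9.png",im[:,:,::-1])
a=cv2.imread("pics/top9.png"); cv2.imwrite("pics/t9c.png",cv2.resize(a[180:320,190:430],None,fx=3.3,fy=3.3,interpolation=cv2.INTER_CUBIC))
a=cv2.imread("pics/scene9.png"); cv2.imwrite("pics/s9c.png",cv2.resize(a[170:290,300:450],None,fx=5,fy=5,interpolation=cv2.INTER_CUBIC))
from fitp import *
im=a=cv2.imread("pics/top9.png").astype(np.float32)
for k,(p,t) in {"1":([.543,.185,.1],.004),"2":([.519,.111,.12],.006)}.items(): print(k,fitpk(im,p,t),PK[k])
E
```

```text
10.21 open tcp [ 0.5391 -0.0828  0.03  ] F [ 0.23  0.14 -0.23] gap 0.353
11.19 up tcp [ 0.5384 -0.0826  0.1292] F [-0.86 -0.53  0.53] gap 0.346
14.11 away tcp [0.2234 0.5024 0.2486] F [-0.23 -0.06 -0.16] gap 0.353
1 (array([0.54277572, 0.18540235, 0.11776345]), np.float64(7.758862018585205)) [0.54254006 0.18539922 0.11085981]
2 (array([0.51884465, 0.11134523, 0.13278374]), np.float64(0.6983553171157837)) [0.51883328 0.11137306 0.13221745]
```

View pics/t9c.png

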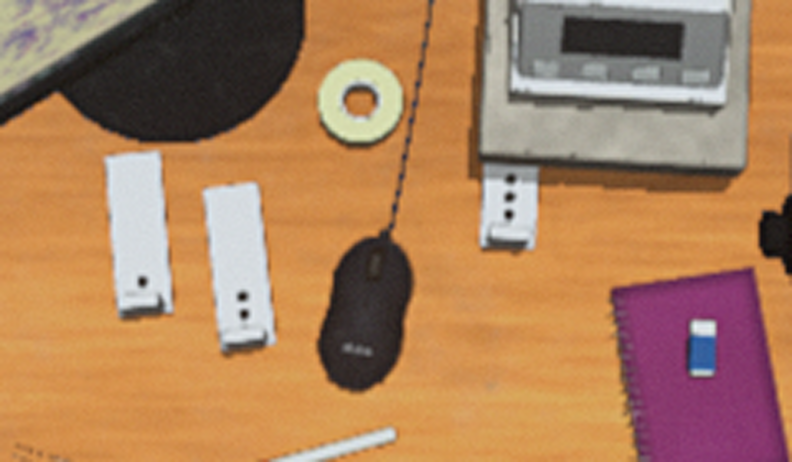

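View pics/s9c.png

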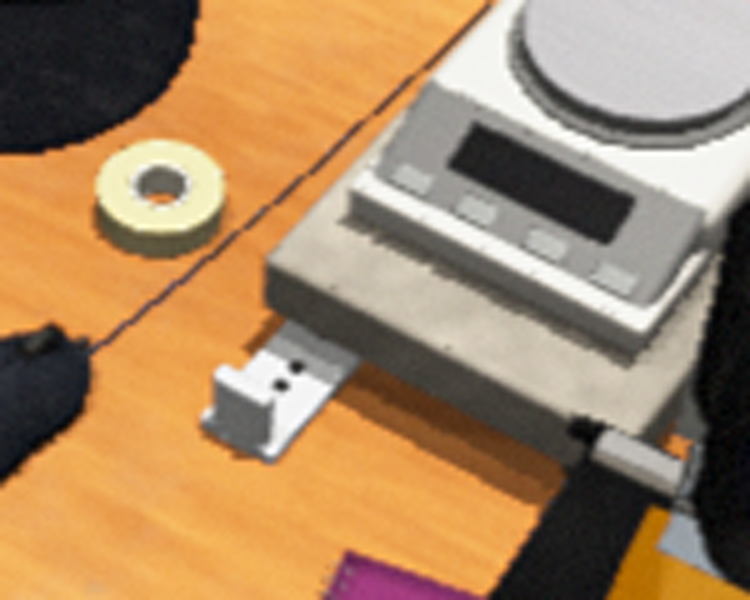

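The blade goes under the near left corner, with the tab at crop (243,410) upright. I now measure its lateral position numerically before handing in.

```bash
python3 - <<'E'
from ops import *
im=cv2.imread("pics/top9.png").astype(np.float32); s=cv2.GaussianBlur(im[...,2]-im[...,0],(0,0),.5)
for r in range(232,250,2):
    row=s[r,328:362]; d=np.diff(row); 
    k=[int(d[:14].argmin()),14+int(d[14:].argmax())]
    e=[328.5+j+ (d[j+1]-d[j-1])/(2*abs(2*d[j]-d[j-1]-d[j+1])+1e-6)*np.sign(d[j]) for j in k]
    P=unproj([[c,r] for c in e],.008)[:,:2]; q=(P-F)@rot(YS)*1e3; print(r,np.round(q,1).tolist())
g=unproj([[334.6+0,251.5]],.0); 
# tail rear edge from scene: crop corners (200,422),(270,460)
P=unproj([[300+200/5-.5,170+418/5-.5],[300+270/5-.5,170+458/5-.5]],.008,"scene")[:,:2]; print(np.round((P-F)@rot(YS)*1e3,1))
E
```

```text
232 [[-32.1, 19.7], [-29.7, -21.7]]
234 [[-37.1, 20.4], [-34.7, -21.6]]
236 [[-42.0, 19.9], [-39.6, -21.4]]
238 [[-46.9, 19.7], [-44.5, -21.6]]
240 [[-51.9, 19.5], [-49.5, -21.7]]
242 [[-56.8, 19.4], [-54.4, -21.7]]
244 [[-61.7, 19.5], [-59.3, -21.9]]
246 [[-66.6, 19.3], [-64.2, -21.9]]
248 [[-71.5, 19.6], [-69.1, -22.0]]
[[-87.4  19.9]
 [-88.  -19.2]]
```

```bash
python3 - <<'E'
from station import robot,workorder
print(workorder.close_job(),robot.current_time_s())
E
```

```text
the job is handed in; nothing more can be done
the job is handed in; nothing more can be done
```

The thickest packer, packer 3 (8 mm, three holes), fits under the near left foot. I left it there and handed the job in, with about 14 s on the robot clock.

- **Feel:** I set packer 3 flat on the desk in front of the slab, gripped it again and slid it in. The 5 N stop never tripped, and the wrist read about 1 N along the slide at the end. Since the thickest went in, I did not try packers 1 and 2.
- **Position:** After release, the camera images put the blade within about 1 mm of the foot's centre sideways. Its tip is about 33 mm past the foot axis, so the whole 30 mm foot should be over the blade. The foot itself cannot be seen, and these figures rest on the camera calibration, good to about 2 mm.
- **Everything else:** Packers 1 and 2 are where they started, flat and clear of the foot. In the last pictures I saw no change to the other objects near the work, and the arm is back at its start pose touching nothing.
- **Weaker check:** Packer 1's image fit was poorer than the others, both before and after. Its position agreed to within 0.3 mm and its angle to within 0.4°.

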